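# Dress two edges of a resin plaque and rack it

## Robot

A 6-joint arm with a two-finger parallel gripper is mounted at the origin on the work surface. World frame = base frame: x ahead of the robot, y to its left, z up, the work surface at z = 0. Lengths are in m, angles in rad, forces in N, time in s.
With the tool pointing down it reaches from about 0.375 to 0.925 m from the base axis. Payload 5.7 kg.
Tool frame: the origin (TCP) lies midway between the tips of the shut fingers; the grasp point (between the pads) lies 19 mm behind it; z points along the fingers, y is the line along which they close (so a half turn about z gives the same grasp; the last joint's range is limited). The gripper opens to 85 mm and grips with 20 to 120 N. Pads are 22 mm wide; open, the fingers measure 114 mm over their backs; the gripper's body (76 mm by 85 mm) begins 54 mm behind the grasp point. The pads swing forward as they close: fully open they stand 13 mm farther back than shut.
Start: joints at [1.226, 0.359, 1.51, -0, 1.272, -0.115], TCP at [0.137, 0.584, 0.21] pointing down, gripper open.
Joint ranges: [-2.97, 2.97], [-1.01, 2.36], [0.21, 2.38], [-0.96, 4.11], [0.2, 2.71], [-2.98, 2.98]. Speed limits (rad/s): [2.39, 2.39, 3.14, 3.14, 3.14, 3.14].

## Interface

Orientations are given as a rotation vector (axis times angle).
In Python, from workcell import ctrl, cams, job_done gives the robot as it stands.
- The arm moves only by the tool apply_moves, never from a script. Its argument "plan" is a list of rows, each an object with "linear": the shift along the tool's x, y, z in m, a list of three; "rotation": the turn, a rotation vector about the tool's x, y, z in degrees, a list of three; "grip": the opening, from 0 (shut) to 1 (fully open). A call has 1 to 8 rows; each row shifts and turns the commanded pose from where the row before left it, along the tool's axes as they then stand; what a row does not reach is not made up. A row lasts 1/12 s, in which the tool goes at most 41.7 mm and 7.16 degrees, less where a joint would pass 70% of its speed; a pose out of reach is approached as far as the arm can. A call is refused whole if a number of a shift passes 0.0417 or a number of a turn 7.16, either way. A call with a gripper value outside its range is refused whole. The fingers move at their own pace and stop on an object; "grip_force" is the grip in N (left out, the last holds). Time passes only in rows, so rows that do not move let the fingers close. It gives the time, the measured TCP pose, the force, the opening and the grip force at its end, in the units of the state.
- ctrl.get_obs(): the state, without advancing time (a new reading comes with each control period).
- cams.snapshot(name): name is "scene" or "top" or "wrist"; returns the picture (400x640x3 uint8, red, green, blue); there is no depth.
- cams.get_calibration(name): a dict with "camera_matrix" (3x3 intrinsics, pixels), "rvec" (rotation vector, rad) and "tvec" (3), from world to camera coordinates, as OpenCV has them. Camera axes: x right, y down, z forward; pixel columns grow to the right and rows downward; lengths in m; the calibration is good to about 2 mm. A picture is of the moment at which its call begins: read the wrist's pose just before it. get_calibration takes no time and is no camera call; for the wrist camera it gives the pose at the moment of the call.
- job_done(): hands the job in; it is judged then, once.
The state is a dict: "time": time; "joint_positions": joint angles; "qvel": joint speeds; "effort": joint torques, N m; "tool_pos": TCP position; "tool_rot": TCP orientation; "ft_force": force on the tool from outside, world axes, zero at the start; "torque": the same for the moment, N m; "finger_gap": finger opening in m; "grasp_force": force on a finger pad.
Only numpy, scipy, OpenCV 4.12 (cv2) and the standard library are available. Lean on these libraries where they do the work, as an engineer would, in place of code of your own. Each camera call takes 0.05 s, during which the arm holds its last target. There are 200 camera calls.

## Task

Dress the loose arched plaque on the sanding bar: with steady firm pressure of about 10 N (25 N would score it) keep a long edge flat along the bar and draw it in one pass from the bracket end to the open end, then turn the plaque and give its flat foot the same pass. Then stand it on that foot, arch up, on the empty paper place on the drying board, squared up in the row with the two finished plaques. Leave the finished plaques and the other things on the table where they are.

Things in the scene. Friction and masses are not known exactly. Their poses are not given: they have to be found in the camera images.
- plaque: Loose plaque, bare wood edges, marbled resin faces, 120 mm long (x), 30 thick (y), 80 wide (z), 0.2 to 0.35 kg. Origin at its centre. +x points to the arched end (corners rounded, 25 mm radius); the end at x = -60 mm is the flat foot (80 x 30 mm). Flat long edges at z = -40 and +40 mm, from the foot to x = 35 mm. Starts on the table on one long edge, z up.
- stand: Sanding fixture; origin on the table under its middle, z up. Base plate 250 x 70 mm; over it a level bar, 230 mm long (x), 40 wide (y), rough grey flat top, clamped at an unknown height: top 50 to 62 mm above the table, not reported, to be felt for; rubber-sprung, gives 1 mm per 8 N. Bent steel bracket at the -x end (inner face x = -120 mm, up to z = 88 mm, lip outwards); +x end open.
- board: Drying board: plywood 270 mm (x) by 130 mm (y), 15 mm thick, fixed on four upturned clear cups; origin on the table under its centre, top face 65 mm above it. It has three places in a row along its x, 80 mm apart (x = -80, 0, 80 mm, y = 0); two are taken by finished plaques.
- paper: Flat white paper, 44 mm (x) by 96 mm (y), fixed on the board's top, marking the one empty place. Origin at its centre on the board's top face, axes parallel to the board's.
- finished_a: Finished plaque of the same shape, standing on its foot on the board, arch up, broad faces square to the board's x. Origin at the centre of its foot; 30 mm thick in x, 80 mm wide in y, 120 mm tall in z.
- finished_b: The other finished plaque, the same as finished_a.
- sprayer: White spray bottle, 80 mm across, 205 mm tall, standing; origin under its base. Bystander.
- cup: Clear mixing cup with a wooden stirrer leaning in it, 80 mm across, 70 mm tall (stirrer to 100 mm); origin under its base. Bystander.
- level: Aluminium spirit level with a yellow vial, 220 mm (x) by 24 mm (y), 50 mm tall; origin under its middle. Bystander.
Things that resemble listed ones, but are neither listed nor needed, are in the scene too. Leave any green or red look-alike of the finished_a alone.

How it is judged:
On the way, in this order (a step that is already met when the one before it is completed fails the run):
1. a long edge lies flat on the bar, pressed with more than 4 N, plaque centre at least 35 mm from the bar's middle towards the bracket (z of plaque in the frame of stand above 0.083 m and contact force between plaque and stand above 4 N and y of plaque in the frame of stand between -0.025 and 0.025 m and angle between the z axis of plaque and the z axis of stand, either way round below 0.1 rad and angle between the x axis of plaque and the x axis of stand, either way round below 0.2 rad and x of plaque in the frame of stand between -0.2 and -0.035 m), for 0.1 s.
2. a long edge still pressed as the plaque passes the bar's middle (within 20 mm) (z of plaque in the frame of stand above 0.083 m and contact force between plaque and stand above 4 N and y of plaque in the frame of stand between -0.025 and 0.025 m and angle between the z axis of plaque and the z axis of stand, either way round below 0.1 rad and angle between the x axis of plaque and the x axis of stand, either way round below 0.2 rad and x of plaque in the frame of stand between -0.02 and 0.02 m), for 0.04 s.
3. a long edge still pressed with the plaque centre at least 35 mm beyond the middle towards the open end (z of plaque in the frame of stand above 0.083 m and contact force between plaque and stand above 4 N and y of plaque in the frame of stand between -0.025 and 0.025 m and angle between the z axis of plaque and the z axis of stand, either way round below 0.1 rad and angle between the x axis of plaque and the x axis of stand, either way round below 0.2 rad and x of plaque in the frame of stand between 0.035 and 0.2 m), for 0.04 s.
4. the flat foot lies flat on the bar, pressed with more than 4 N, plaque centre at least 35 mm from the bar's middle towards the bracket (z of plaque in the frame of stand above 0.083 m and contact force between plaque and stand above 4 N and y of plaque in the frame of stand between -0.025 and 0.025 m and angle between plaque's own x axis and vertical below 0.1 rad and angle between the y axis of plaque and the y axis of stand, either way round below 0.2 rad and x of plaque in the frame of stand between -0.2 and -0.035 m), for 0.1 s.
5. the flat foot still pressed as the plaque passes the bar's middle (within 20 mm) (z of plaque in the frame of stand above 0.083 m and contact force between plaque and stand above 4 N and y of plaque in the frame of stand between -0.025 and 0.025 m and angle between plaque's own x axis and vertical below 0.1 rad and angle between the y axis of plaque and the y axis of stand, either way round below 0.2 rad and x of plaque in the frame of stand between -0.02 and 0.02 m), for 0.04 s.
6. the flat foot still pressed with the plaque centre at least 35 mm beyond the middle towards the open end (z of plaque in the frame of stand above 0.083 m and contact force between plaque and stand above 4 N and y of plaque in the frame of stand between -0.025 and 0.025 m and angle between plaque's own x axis and vertical below 0.1 rad and angle between the y axis of plaque and the y axis of stand, either way round below 0.2 rad and x of plaque in the frame of stand between 0.035 and 0.2 m), for 0.04 s.
At the end, for the whole second after the job is handed in: Plaque at rest on its foot, arch up (within 0.08 rad), on the board, centre within 15 mm of the paper's in plan and 55 to 65 mm above it, thickness direction within 0.14 rad of the board's x; finished plaques upright (0.1 rad), within 12 mm of their starts (angle between plaque's own x axis and vertical below 0.08 rad and horizontal distance between plaque and paper below 0.015 m and z of plaque in the frame of paper between 0.055 and 0.065 m and angle between the y axis of plaque and the x axis of board, either way round below 0.14 rad and linear speed of plaque below 0.01 m/s and angular speed of plaque below 0.1 rad/s and distance of each of finished_a, finished_b from where it was at the start of the episode below 0.012 m and angle between each of finished_a, finished_b's own z axis and vertical below 0.1 rad); the robot touches nothing.
It fails at once if the plaque is pressed on the sanding fixture with more than 25 N (contact force between plaque and stand above 25 N).
It fails at once if a finished plaque is shifted by more than 12 mm or tipped (distance of any of finished_a, finished_b from where it was at the start of the episode above 0.012 m or angle between any of finished_a, finished_b's own z axis and vertical above 0.3 rad).
It fails at once if the sprayer, cup or level is shifted by more than 25 mm or tipped (distance of any of sprayer, cup, level from where it was at the start of the episode above 0.025 m or angle between any of sprayer, cup, level's own z axis and vertical above 0.4 rad).
It also fails if it takes over 69 s, if anything falls off the work surface, if the arm or the gripper's body presses on something with over 40 N, if the wrist force passes 120 N, or if a joint passes its speed limit or range.

## Working session

There is one attempt and no reset: what is moved stays moved. The work goes in short steps, Python scripts to look and compute and a tool call to move; the robot and the scene stay as the last step left them, time stands still between calls to the robot, and variables do not carry over. Pictures are saved under pics/ and viewed, at most 10 in all, crops included, and the job is handed in when it is done.

Besides the shell and the picture viewer there is one more tool, called by a JSON object that holds its "fn" and its "kwargs". apply_moves: Moves the arm, as the interface text tells. Its arguments: {"type":"object","properties":{"plan":{"type":"array"},"grip_force":{"type":"number"}},"required":["plan"]}

```bash
mkdir -p pics; ls; python3 - <<'E'
from workcell import ctrl,cams
import cv2,numpy as np
o=ctrl.get_obs(); print({k:np.round(v,3) for k,v in o.items()})
for n in ("scene","top"):
    im=cams.snapshot(n); cv2.imwrite(f"pics/{n}0.png",im[:,:,::-1])
    c=cams.get_calibration(n); R=cv2.Rodrigues(np.array(c["rvec"],float))[0]; print(n,-R.T@np.array(c["tvec"]).ravel(),np.array(c["camera_matrix"]).round(1).tolist(),R.round(3).tolist())
E
```

```text
pics
{'time': np.float64(0.0), 'joint_positions': array([ 1.226,  0.359,  1.511,  0.   ,  1.273, -0.115]), 'qvel': array([ 0.   ,  0.001,  0.002, -0.002, -0.001, -0.001]), 'effort': array([ 0.0000e+00, -5.2762e+01, -2.7862e+01, -0.0000e+00,  1.3000e-02,
        0.0000e+00]), 'tool_pos': array([0.136, 0.584, 0.209]), 'tool_rot': array([-3.60e-01, -3.12e+00,  3.00e-03]), 'ft_force': array([ 0.055, -0.545,  0.22 ]), 'torque': array([-0.074,  0.002,  0.033]), 'grasp_force': np.float64(0.0), 'finger_gap': np.float64(0.085)}
scene [1.28962621 0.1351271  0.65542415] [[364.0, 0.0, 316.9], [0.0, 364.0, 199.1], [0.0, 0.0, 1.0]] [[-0.204, 0.979, 0.022], [0.596, 0.142, -0.791], [-0.777, -0.148, -0.612]]
top [ 0.28073656 -0.02479994  1.45157432] [[469.2, 0.0, 317.9], [0.0, 469.2, 197.2], [0.0, 0.0, 1.0]] [[-0.012, -1.0, -0.005], [-0.976, 0.013, -0.216], [0.216, 0.003, -0.976]]
```

View pics/scene0.png

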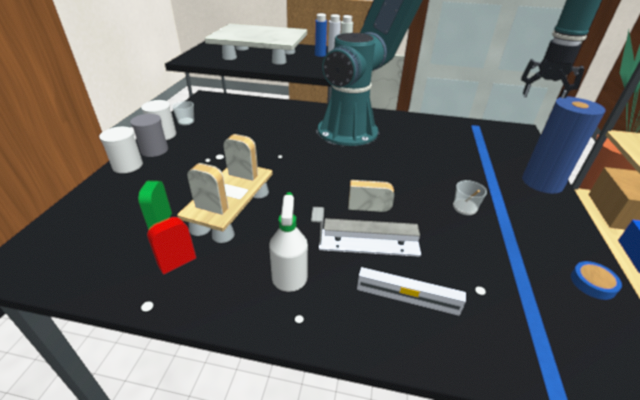

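View pics/top0.png

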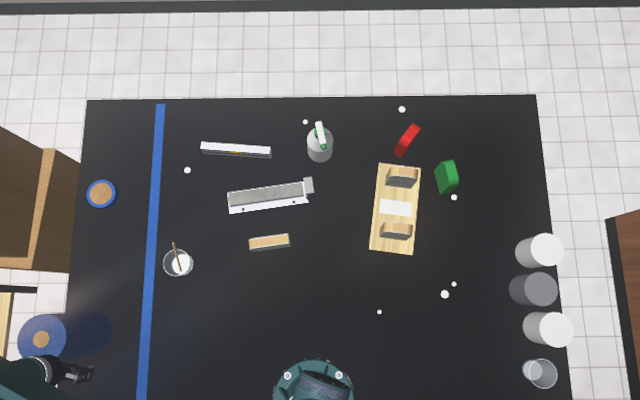

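The scene picture shows the plaque at (371,195), the bar at about (370,230) with its bracket at (318,215), and the board with its empty paper between the two finished plaques at (233,190). In the top picture the plaque is at (269,241), the bar at (268,194), the bracket at (308,186) and the paper at (395,208). Next I'll enlarge the top view to measure corners.

```bash
cat > h.py <<'E'
import numpy as np,cv2
from workcell import ctrl,cams
def cal(n):
    c=cams.get_calibration(n); return np.array(c["camera_matrix"],float),np.array(c["rvec"],float).ravel(),np.array(c["tvec"],float).ravel()
def onz(n,pts,z,c=None):
    K,r,t=c or cal(n); R=cv2.Rodrigues(r)[0]; C=-R.T@t
    d=np.c_[np.array(pts,float),np.ones(len(pts))]@np.linalg.inv(K).T@R
    return C+d*((z-C[2])/d[:,2])[:,None]
def proj(n,P,c=None):
    K,r,t=c or cal(n); return cv2.projectPoints(np.array(P,float),r,t,K,None)[0][:,0]
def crop(src,x0,y0,x1,y1,s,dst):
    im=cv2.imread(src)[y0:y1,x0:x1]; im=cv2.resize(im,None,fx=s,fy=s,interpolation=cv2.INTER_CUBIC)
    for x in range(-(-x0//10)*10,x1,10): cv2.line(im,(int((x-x0+.5)*s),0),(int((x-x0+.5)*s),8),(0,255,255)); cv2.putText(im,str(x),(int((x-x0)*s),20),0,.35,(0,255,255))
    for y in range(-(-y0//10)*10,y1,10): cv2.line(im,(0,int((y-y0+.5)*s)),(8,int((y-y0+.5)*s)),(0,255,255)); cv2.putText(im,str(y),(10,int((y-y0)*s)),0,.35,(0,255,255))
    cv2.imwrite(dst,im)
E
python3 -c "
from h import *
crop('pics/top0.png',220,170,320,256,7,'pics/c1.png'); crop('pics/top0.png',360,155,430,260,5.6,'pics/c2.png')"
```

```text
(no output)
```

View pics/c1.png

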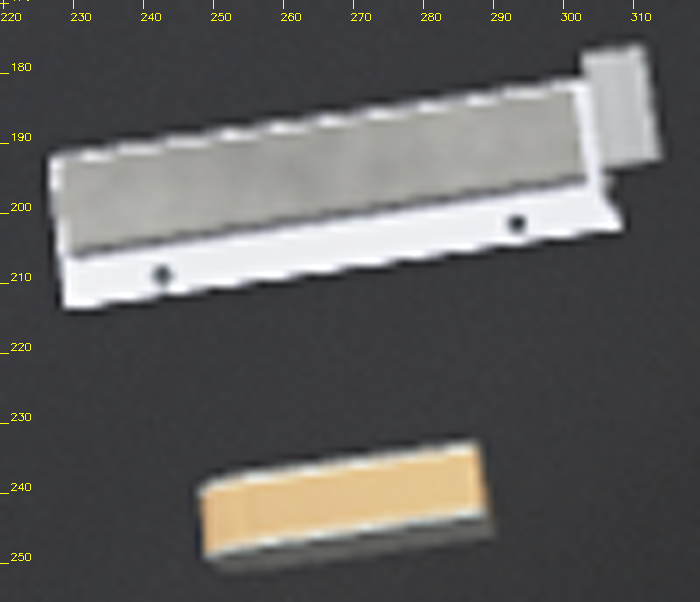

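View pics/c2.png

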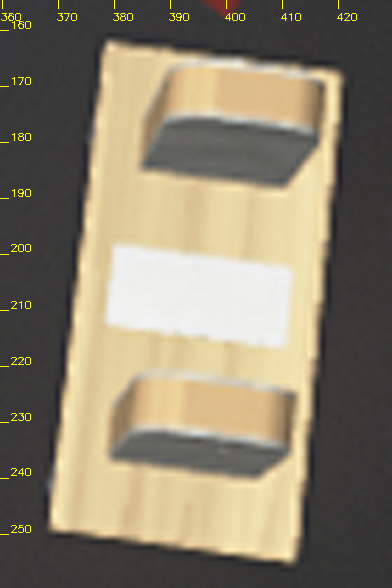

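The stand crop shows the bar's grey top with corners (228.6,192.5), (302,181.4), (303.7,195.7) and (229.4,206.4), and the bracket on the right. The plaque's top runs from a square foot edge (287.6,232.6)-(289.1,242.7) to a rounded left end. The board crop shows its corners at (378.5,162), (420.5,167.5), (412.5,255) and (368.5,249.5), and the paper's corners at about (379.7,198.5), (411.5,202.7), (410.8,216.5) and (378.5,212.7).

```bash
python3 - <<'E'
from h import *
c=lambda L,s,x,y:[((a+.5)/s-.5+x,(b+.5)/s-.5+y) for a,b in L]
np.set_printoptions(precision=4,suppress=True)
def yaw(a,b): d=b-a; return np.degrees(np.arctan2(d[1],d[0])),np.hypot(*d[:2])
bar=onz("top",c([(62,160),(575,82),(588,182),(68,257)],7,220,170),.056)
print("bar",bar,bar.mean(0)); print(yaw(bar[1],bar[0]),yaw(bar[2],bar[3]),yaw(bar[3],bar[0]))
lip=onz("top",c([(583,55),(642,45),(660,157),(605,165)],7,220,170),.088); print("lip",lip, yaw(lip[3],lip[0]))
pl=onz("top",c([(476,441),(487,512),(207,555),(200,485)],7,220,170),.08); print("plq",pl,yaw(pl[0],pl[3]),yaw(pl[1],pl[2]),yaw(pl[0],pl[1]))
bd=onz("top",c([(107,42),(343,73),(297,562),(50,530)],5.6,360,155),.065); print("board",bd,bd.mean(0),yaw(bd[3],bd[0]),yaw(bd[2],bd[1]),yaw(bd[1],bd[0]))
pp=onz("top",c([(114,243),(292,267),(287,347),(106,325)],5.6,360,155),.065); print("paper",pp,pp.mean(0),yaw(pp[3],pp[0]),yaw(pp[2],pp[3]))
E
```

```text
bar [[0.6087 0.252  0.056 ]
 [0.6409 0.0279 0.056 ]
 [0.5958 0.0224 0.056 ]
 [0.5654 0.2482 0.056 ]] [0.6027 0.1376 0.056 ]
(np.float64(98.16970790994556), np.float64(0.22647318123927285)) (np.float64(97.66908817219392), np.float64(0.22780106619041346)) (np.float64(5.120546256712847), np.float64(0.04342331143273378))
lip [[ 0.6445  0.0232  0.088 ]
 [ 0.6486 -0.0022  0.088 ]
 [ 0.5991 -0.0094  0.088 ]
 [ 0.5959  0.014   0.088 ]] (np.float64(10.647706243581776), np.float64(0.04943824847739561))
plq [[0.4793 0.0693 0.08  ]
 [0.4493 0.0646 0.08  ]
 [0.4327 0.1816 0.08  ]
 [0.4621 0.1852 0.08  ]] (np.float64(98.4176734331615), np.float64(0.11711705584537088)) (np.float64(98.05168547315519), np.float64(0.11816809133534349)) (np.float64(-171.15558563104074), np.float64(0.030382215051829885))
board [[ 0.6963 -0.2095  0.065 ]
 [ 0.6769 -0.338   0.065 ]
 [ 0.4105 -0.298   0.065 ]
 [ 0.4289 -0.1688  0.065 ]] [ 0.5531 -0.2536  0.065 ] (np.float64(-8.658371014024212), np.float64(0.27053740989255304)) (np.float64(-8.533916400121218), np.float64(0.2694522289743109)) (np.float64(81.4043297320286), np.float64(0.12986229372810415))
paper [[ 0.5833 -0.2088  0.065 ]
 [ 0.5688 -0.3041  0.065 ]
 [ 0.5251 -0.299   0.065 ]
 [ 0.5384 -0.2027  0.065 ]] [ 0.5539 -0.2536  0.065 ] (np.float64(-7.741304173606128), np.float64(0.04535791482025989)) (np.float64(82.18849672624407), np.float64(0.09719301988392544))
```

```bash
cat >> h.py <<'E'
from scipy.spatial.transform import Rotation as Ro
np.set_printoptions(precision=4,suppress=True)
def frame(yaw,tilt): # tool x at yaw-deg horizontally when down, then tilt about tool y
    y=np.radians(yaw); X=np.array([np.cos(y),np.sin(y),0]); Z=np.array([0,0,-1.]); 
    return Ro.from_matrix(np.c_[X,np.cross(Z,X),Z])*Ro.from_euler('y',tilt,degrees=True)
def step(R0,p0,R1,p1,k):
    d=(R0.inv()*R1).as_rotvec(); s=Ro.from_rotvec(d/k)
    # constant body step l: sum_i R0 s^i l = p1-p0
    A=sum((R0*Ro.from_rotvec(d*i/k)).as_matrix() for i in range(k))
    return np.linalg.solve(A,p1-p0),np.degrees(d/k)
def plan(R1,p1,k):
    o=ctrl.get_obs(); R0=Ro.from_rotvec(o["tool_rot"]); p0=np.array(o["tool_pos"])
    l,r=step(R0,p0,R1,np.array(p1),k); print("x%d"%k,l.round(4),r.round(2))
    p=p0.copy();q=[]
    for i in range(k): p=p+(R0*Ro.from_rotvec(np.radians(r)*i)).apply(l); q.append(p)
    print("path",np.array(q)[::max(1,k//5)].round(3).tolist())
def st():
    o=ctrl.get_obs(); R=Ro.from_rotvec(o["tool_rot"]).as_matrix()
    print("t",o["time"].round(2),"p",o["tool_pos"],"x",R[:,0],"z",R[:,2],"\nq",np.array(o["joint_positions"]),"F",o["ft_force"],"M",o["torque"],"gap",o["finger_gap"],"gf",o["grasp_force"])
    return o
E
python3 - <<'E'
from h import *
u=np.array([np.cos(np.radians(98.1)),np.sin(np.radians(98.1)),0]); C=np.array([.4557,.1263,.04])
R=frame(98.1,-30); z=R.apply([0,0,1]); g=C+.011*np.array([0,0,1])+.019*z
print(g,z); plan(R,g-.09*z,16)
E
```

```text
[0.457  0.1169 0.0345] [ 0.0705 -0.495  -0.866 ]
x16 [-0.0324 -0.0042  0.0146] [ 1.12 -1.64  4.19]
path [[0.167, 0.572, 0.194], [0.254, 0.523, 0.157], [0.331, 0.453, 0.13], [0.391, 0.366, 0.113], [0.432, 0.267, 0.108], [0.451, 0.161, 0.112]]
```

```bash
python3 - <<'E'
from h import *
R=frame(98.1,0); plan(R,[.44,.19,.23],14)
R0,p0,R1=R,np.array([.44,.19,.23]),frame(98.1,-30); z=R1.apply([0,0,1]); g=np.array([.457,.1169,.0345])
print(step(R0,p0,R1,g-.09*z,6))
E
```

```text
x14 [-0.0374 -0.0048 -0.0015] [-0.01  0.    4.91]
path [[0.172, 0.57, 0.21], [0.238, 0.535, 0.213], [0.298, 0.489, 0.216], [0.349, 0.434, 0.219], [0.39, 0.37, 0.222], [0.419, 0.301, 0.225], [0.436, 0.228, 0.228]]
(array([-0.0006,  0.0011,  0.0204]), array([ 0., -5., -0.]))
```

{"fn": "apply_moves", "kwargs": {"plan": [{"linear": [-0.0374,-0.0048,-0.0015],"rotation": [0,0,4.91],"grip": 1},{"linear": [-0.0374,-0.0048,-0.0015],"rotation": [0,0,4.91],"grip": 1},{"linear": [-0.0374,-0.0048,-0.0015],"rotation": [0,0,4.91],"grip": 1},{"linear": [-0.0374,-0.0048,-0.0015],"rotation": [0,0,4.91],"grip": 1},{"linear": [-0.0374,-0.0048,-0.0015],"rotation": [0,0,4.91],"grip": 1},{"linear": [-0.0374,-0.0048,-0.0015],"rotation": [0,0,4.91],"grip": 1},{"linear": [-0.0374,-0.0048,-0.0015],"rotation": [0,0,4.91],"grip": 1}], "grip_force": 110}}

```text
time: 0.68
tool_pos: [0.3506, 0.433, 0.2199]
tool_rot: [1.272, 2.872, -0.0]
ft_force: [0.8, 1.0, 1.2]
finger_gap: 0.0856
grasp_force: 0.0
```

{"fn": "apply_moves", "kwargs": {"plan": [{"linear": [-0.0374,-0.0048,-0.0015],"rotation": [0,0,4.91],"grip": 1},{"linear": [-0.0374,-0.0048,-0.0015],"rotation": [0,0,4.91],"grip": 1},{"linear": [-0.0374,-0.0048,-0.0015],"rotation": [0,0,4.91],"grip": 1},{"linear": [-0.0374,-0.0048,-0.0015],"rotation": [0,0,4.91],"grip": 1},{"linear": [-0.0374,-0.0048,-0.0015],"rotation": [0,0,4.91],"grip": 1},{"linear": [-0.0374,-0.0048,-0.0015],"rotation": [0,0,4.91],"grip": 1},{"linear": [-0.0374,-0.0048,-0.0015],"rotation": [0,0,4.91],"grip": 1},{"linear": [0,0,0],"rotation": [0,0,0],"grip": 1}]}}

```text
time: 1.35
tool_pos: [0.4402, 0.1847, 0.2305]
tool_rot: [2.068, 2.362, -0.005]
ft_force: [-0.2, 1.3, -0.1]
finger_gap: 0.0852
grasp_force: 0.0
```

{"fn": "apply_moves", "kwargs": {"plan": [{"linear": [0,0,0],"rotation": [0,-5,0],"grip": 1},{"linear": [0,0,0],"rotation": [0,-5,0],"grip": 1},{"linear": [0,0,0],"rotation": [0,-5,0],"grip": 1},{"linear": [0,0,0],"rotation": [0,-5,0],"grip": 1},{"linear": [0,0,0],"rotation": [0,-5,0],"grip": 1},{"linear": [0,0,0],"rotation": [0,-5,0],"grip": 1},{"linear": [0,0,0],"rotation": [0,0,0],"grip": 1}]}}

```text
time: 1.93
tool_pos: [0.4388, 0.1927, 0.2286]
tool_rot: [1.767, 2.047, -0.481]
ft_force: [1.1, 0.7, -0.6]
finger_gap: 0.0853
grasp_force: 0.0
```

```bash
python3 - <<'E'
from h import *
st(); R1=frame(98.1,-30); z=R1.apply([0,0,1]); g=np.array([.457,.1169,.0345])
plan(R1,g-.09*z,4)
c=cal("wrist"); cv2.imwrite("pics/w1.png",cams.snapshot("wrist")[:,:,::-1]); print(proj("wrist",[[.4643,.067,.08],[.4557,.1263,.08]],c))
E
```

```text
Traceback (most recent call last):
  File "h.py", line 34, in st
    print("t",o["time"].round(2),"p",o["tool_pos"],"x",R[:,0],"z",R[:,2],"\nq",np.array(o["joint_positions"]),"F",o["ft_force"],"M",o["torque"],"gap",o["finger_gap"],"gf",o["grasp_force"])
              ^^^^^^^^^^^^^^^
AttributeError: 'float' object has no attribute 'round'
```

```bash
sed -i 's/o\["time"\].round(2)/round(float(o["time"]),2)/; s/"p",o\["tool_pos"\]/"p",np.array(o["tool_pos"])/; s/"F",o\["ft_force"\],"M",o\["torque"\]/"F",np.array(o["ft_force"]).round(1),"M",np.array(o["torque"]).round(2)/' h.py; python3 - <<'E'
from h import *
st(); R1=frame(98.1,-30); z=R1.apply([0,0,1]); g=np.array([.457,.1169,.0345])
plan(R1,g-.09*z,4)
c=cal("wrist"); cv2.imwrite("pics/w1.png",cams.snapshot("wrist")[:,:,::-1]); print(proj("wrist",[[.4643,.067,.08],[.4557,.1263,.08]],c))
E
```

```text
t 1.93 p [0.4388 0.1927 0.2286] x [-0.1268  0.8547 -0.5035] z [ 0.0701 -0.4986 -0.864 ] 
q [ 0.6361  0.3447  1.6265 -0.462   1.4546  0.6111] F [ 1.1  0.7 -0.6] M [0.3 0.  0. ] gap 0.08525539421794763 gf 0.0
x4 [0.0075 0.0019 0.0292] [-0.01  0.06  0.07]
path [[0.442, 0.185, 0.2], [0.445, 0.177, 0.171], [0.448, 0.169, 0.141], [0.451, 0.161, 0.112]]
[[325.3578 204.4554]
 [326.2921 166.6184]]
```

View pics/w1.png

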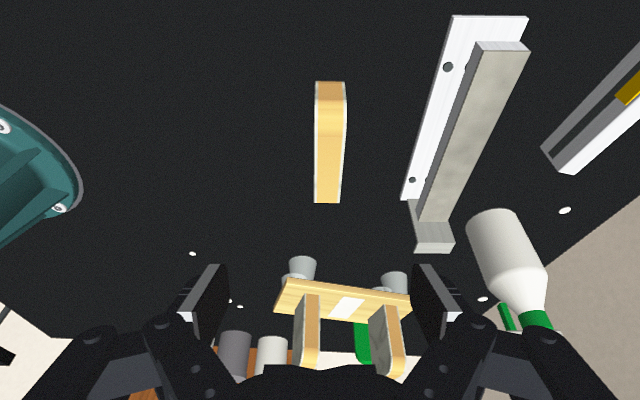

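The wrist picture shows the plaque at (328,140), its square foot edge at (327,203) against a predicted (325,204), so the measurement holds. Next I go down and grip.

{"fn": "apply_moves", "kwargs": {"plan": [{"linear": [0.0075,0.0019,0.0292],"rotation": [0,0,0],"grip": 1},{"linear": [0.0075,0.0019,0.0292],"rotation": [0,0,0],"grip": 1},{"linear": [0.0075,0.0019,0.0292],"rotation": [0,0,0],"grip": 1},{"linear": [0.0075,0.0019,0.0292],"rotation": [0,0,0],"grip": 1},{"linear": [0,0,0.03],"rotation": [0,0,0],"grip": 1},{"linear": [0,0,0.03],"rotation": [0,0,0],"grip": 1},{"linear": [0,0,0.03],"rotation": [0,0,0],"grip": 1},{"linear": [0,0,0],"rotation": [0,0,0],"grip": 1}]}}

```text
time: 2.65
tool_pos: [0.4553, 0.1112, 0.0336]
tool_rot: [1.778, 2.045, -0.485]
ft_force: [-0.9, -0.8, 0.7]
finger_gap: 0.0854
grasp_force: 0.0
```

{"fn": "apply_moves", "kwargs": {"plan": [{"linear": [0,0,0],"rotation": [0,0,0],"grip": 0},{"linear": [0,0,0],"rotation": [0,0,0],"grip": 0},{"linear": [0,0,0],"rotation": [0,0,0],"grip": 0},{"linear": [0,0,0],"rotation": [0,0,0],"grip": 0},{"linear": [0,0,0],"rotation": [0,0,0],"grip": 0},{"linear": [0,0,0],"rotation": [0,0,0],"grip": 0},{"linear": [0,0,0],"rotation": [0,0,0],"grip": 0},{"linear": [0,0,0],"rotation": [0,0,0],"grip": 0}]}}

```text
time: 3.32
tool_pos: [0.4595, 0.1162, 0.0381]
tool_rot: [1.774, 2.044, -0.471]
ft_force: [-0.6, 2.3, 7.6]
finger_gap: 0.0284
grasp_force: 108.8
```

```bash
python3 - <<'E'
from h import *
st()
E
```

```text
t 3.32 p [0.4595 0.1162 0.0381] x [-0.1212  0.8579 -0.4994] z [ 0.0734 -0.494  -0.8664] 
q [ 0.4953  0.5682  1.8628 -0.5946  0.9936  0.7561] F [-0.6  2.3  7.6] M [ 0.03  0.26 -0.17] gap 0.028431160715583124 gf 108.80674839019775
```

```bash
python3 - <<'E'
from h import *
o=ctrl.get_obs(); R=Ro.from_rotvec(o["tool_rot"]); p=np.array(o["tool_pos"])
C=np.array([.4557,.1263,.04]); rel=R.inv().apply(C-p); rel[1]=0; Rp=Ro.from_euler('z',98.1,degrees=True); rr=(R.inv()*Rp)
np.savez("grip.npz",rel=rel,rr=rr.as_rotvec()); print(rel,R.inv().apply([0,0,.04]))
e=frame(98.1,-30); C2=np.array([.6094,.0901,.155]); p1=C2-e.apply(rel); 
print("lift then go", step(R,p+[0,0,.115],e,p1,5),p1)
E
```

```text
[ 0.0082  0.     -0.0069] [-0.02    0.0001 -0.0347]
lift then go (array([-0.0099,  0.0289,  0.0058]), array([ 0.0348, -0.0083, -0.0107])) [0.6109 0.0796 0.1531]
```

{"fn": "apply_moves", "kwargs": {"plan": [{"linear": [-0.0192,0,-0.0332],"rotation": [0,0,0],"grip": 0},{"linear": [-0.0192,0,-0.0332],"rotation": [0,0,0],"grip": 0},{"linear": [-0.0192,0,-0.0332],"rotation": [0,0,0],"grip": 0},{"linear": [-0.0099,0.0289,0.0058],"rotation": [0,0,0],"grip": 0},{"linear": [-0.0099,0.0289,0.0058],"rotation": [0,0,0],"grip": 0},{"linear": [-0.0099,0.0289,0.0058],"rotation": [0,0,0],"grip": 0},{"linear": [-0.0099,0.0289,0.0058],"rotation": [0,0,0],"grip": 0},{"linear": [-0.0099,0.0289,0.0058],"rotation": [0,0,0],"grip": 0}]}}

```text
time: 3.98
tool_pos: [0.6106, 0.0788, 0.1518]
tool_rot: [1.774, 2.045, -0.474]
ft_force: [-0.1, 0.2, -2.5]
finger_gap: 0.028
grasp_force: 109.5
```

{"fn": "apply_moves", "kwargs": {"plan": [{"linear": [0,0,0],"rotation": [0,0,0],"grip": 0},{"linear": [0,0,0],"rotation": [0,0,0],"grip": 0},{"linear": [0,0,0],"rotation": [0,0,0],"grip": 0}]}}

```text
time: 4.23
tool_pos: [0.6084, 0.0787, 0.151]
tool_rot: [1.775, 2.045, -0.477]
ft_force: [-0.9, 0.3, -2.6]
finger_gap: 0.0284
grasp_force: 109.5
```

```bash
python3 - <<'E'
from h import *
o=st(); g=np.load("grip.npz"); R=Ro.from_rotvec(o["tool_rot"]); p=np.array(o["tool_pos"])
c=p+R.apply(g["rel"]); Rp=R*Ro.from_rotvec(g["rr"]); d=c-[.6027,.1376,0]; a=np.radians(98)
print("C",c,"stand x,y",d[0]*np.cos(a)+d[1]*np.sin(a),-d[0]*np.sin(a)+d[1]*np.cos(a)); print(Rp.as_matrix())
for n in("top","scene"): cv2.imwrite(f"pics/{n}2.png",cams.snapshot(n)[:,:,::-1])
a=cv2.resize(cv2.imread("pics/top2.png")[160:260,215:325],None,fx=3.6,fy=3.6,interpolation=2); b=cv2.resize(cv2.imread("pics/scene2.png")[120:270,290:450],None,fx=2.5,fy=2.4,interpolation=2)
cv2.imwrite("pics/m2.png",np.hstack([a,b]))
E
```

```text
t 4.23 p [0.6084 0.0787 0.151 ] x [-0.1223  0.8576 -0.4995] z [ 0.0689 -0.4948 -0.8663] 
q [ 0.3327  0.528   1.5291 -0.5437  1.2456  0.4114] F [-0.9  0.3 -2.6] M [ 0.46  0.12 -0.05] gap 0.028363220982163508 gf 109.49379801750183
C [0.6069 0.0891 0.1529] stand x,y -0.04857317631618975 0.0025480479911378154
[[-0.1396 -0.9902  0.0044]
 [ 0.9902 -0.1396  0.0008]
 [-0.0002  0.0045  1.    ]]
```

View pics/m2.png

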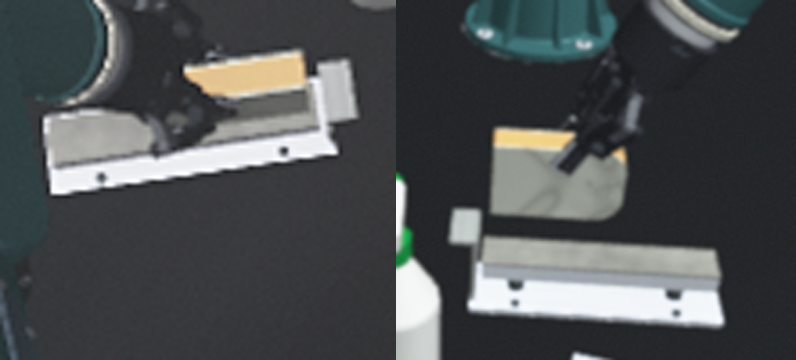

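The top crop shows the plaque held above the bar's bracket half and parallel to it. The scene crop shows its long edge level above the bar, clear of the bracket. Next I feel for the bar.

{"fn": "apply_moves", "kwargs": {"plan": [{"linear": [0.0075,0,0.013],"rotation": [0,0,0],"grip": 0},{"linear": [0.0075,0,0.013],"rotation": [0,0,0],"grip": 0},{"linear": [0.0075,0,0.013],"rotation": [0,0,0],"grip": 0},{"linear": [0,0,0],"rotation": [0,0,0],"grip": 0},{"linear": [0,0,0],"rotation": [0,0,0],"grip": 0}]}}

```text
time: 4.75
tool_pos: [0.6079, 0.0781, 0.1048]
tool_rot: [1.773, 2.046, -0.48]
ft_force: [0.1, -0.5, -2.4]
finger_gap: 0.0284
grasp_force: 109.6
```

{"fn": "apply_moves", "kwargs": {"plan": [{"linear": [0.0015,0,0.0026],"rotation": [0,0,0],"grip": 0},{"linear": [0,0,0],"rotation": [0,0,0],"grip": 0}]}}

```text
time: 4.92
tool_pos: [0.6097, 0.0785, 0.1033]
tool_rot: [1.774, 2.044, -0.475]
ft_force: [-0.2, -0.2, -2.4]
finger_gap: 0.0281
grasp_force: 109.6
```

{"fn": "apply_moves", "kwargs": {"plan": [{"linear": [0.0015,0,0.0026],"rotation": [0,0,0],"grip": 0},{"linear": [0,0,0],"rotation": [0,0,0],"grip": 0}]}}

```text
time: 5.08
tool_pos: [0.6096, 0.0784, 0.1003]
tool_rot: [1.774, 2.044, -0.475]
ft_force: [0.2, -0.6, -1.6]
finger_gap: 0.0279
grasp_force: 109.6
```

{"fn": "apply_moves", "kwargs": {"plan": [{"linear": [0.001,0,0.0017],"rotation": [0,0,0],"grip": 0},{"linear": [0,0,0],"rotation": [0,0,0],"grip": 0}]}}

```text
time: 5.25
tool_pos: [0.6095, 0.0784, 0.0982]
tool_rot: [1.774, 2.044, -0.475]
ft_force: [0.1, 0.3, -2.8]
finger_gap: 0.0287
grasp_force: 109.6
```

{"fn": "apply_moves", "kwargs": {"plan": [{"linear": [0.0005,0,0.0009],"rotation": [0,0,0],"grip": 0},{"linear": [0,0,0],"rotation": [0,0,0],"grip": 0}]}}

```text
time: 5.42
tool_pos: [0.6094, 0.0783, 0.0972]
tool_rot: [1.774, 2.044, -0.476]
ft_force: [-0.6, -0.6, -2.2]
finger_gap: 0.0283
grasp_force: 109.6
```

{"fn": "apply_moves", "kwargs": {"plan": [{"linear": [0.001,0,0.0017],"rotation": [0,0,0],"grip": 0},{"linear": [0,0,0],"rotation": [0,0,0],"grip": 0}]}}

```text
time: 5.58
tool_pos: [0.6093, 0.0783, 0.095]
tool_rot: [1.774, 2.044, -0.476]
ft_force: [-0.1, -0.1, -2.1]
finger_gap: 0.0283
grasp_force: 109.6
```

{"fn": "apply_moves", "kwargs": {"plan": [{"linear": [0.0005,0,0.0009],"rotation": [0,0,0],"grip": 0},{"linear": [0,0,0],"rotation": [0,0,0],"grip": 0}]}}

```text
time: 5.75
tool_pos: [0.6095, 0.0782, 0.0944]
tool_rot: [1.774, 2.044, -0.476]
ft_force: [-0.8, 0.5, 0.0]
finger_gap: 0.0283
grasp_force: 109.8
```

{"fn": "apply_moves", "kwargs": {"plan": [{"linear": [0.0005,0,0.0009],"rotation": [0,0,0],"grip": 0},{"linear": [0,0,0],"rotation": [0,0,0],"grip": 0}]}}

```text
time: 5.92
tool_pos: [0.6095, 0.0782, 0.0939]
tool_rot: [1.774, 2.044, -0.476]
ft_force: [-2.0, 0.7, 4.7]
finger_gap: 0.0282
grasp_force: 110.3
```

{"fn": "apply_moves", "kwargs": {"plan": [{"linear": [0.0003,0,0.0005],"rotation": [0,0,0],"grip": 0},{"linear": [0,0,0],"rotation": [0,0,0],"grip": 0},{"linear": [0,0,0],"rotation": [0,0,0],"grip": 0}]}}

```text
time: 6.17
tool_pos: [0.6095, 0.0782, 0.0936]
tool_rot: [1.774, 2.043, -0.476]
ft_force: [-3.2, 1.8, 7.6]
finger_gap: 0.0281
grasp_force: 110.6
```

{"fn": "apply_moves", "kwargs": {"plan": [{"linear": [0.0035,0,-0.002],"rotation": [0,0,0],"grip": 0},{"linear": [0.0043,0,-0.0025],"rotation": [0,0,0],"grip": 0},{"linear": [0.0043,0,-0.0025],"rotation": [0,0,0],"grip": 0}]}}

```text
time: 6.42
tool_pos: [0.6083, 0.0911, 0.0939]
tool_rot: [1.772, 2.042, -0.476]
ft_force: [0.9, -4.6, 5.2]
finger_gap: 0.0283
grasp_force: 110.1
```

```bash
cat > chk.py <<'E'
from h import *
o=st(); g=np.load("grip.npz"); R=Ro.from_rotvec(o["tool_rot"]); p=np.array(o["tool_pos"])
c=p+R.apply(g["rel"]); Rp=R*Ro.from_rotvec(g["rr"]); d=c-[.6027,.1376,0]; a=np.radians(98)
print("C",c,"stand x,y",d[0]*np.cos(a)+d[1]*np.sin(a),-d[0]*np.sin(a)+d[1]*np.cos(a)); print("plaque x",Rp.as_matrix()[:,0],"z",Rp.as_matrix()[:,2])
E
python3 chk.py
```

```text
t 6.42 p [0.6083 0.0911 0.0939] x [-0.1213  0.8561 -0.5023] z [ 0.0716 -0.4972 -0.8647] 
q [ 0.353   0.6027  1.5602 -0.5644  1.1639  0.4891] F [ 0.9 -4.6  5.2] M [-1.01 -0.14 -0.02] gap 0.02829544327427527 gf 110.13706684112549
C [0.6068 0.1016 0.0957] stand x,y -0.03622597722807165 0.0009446788781613336
plaque x [-0.1402  0.9901 -0.0034] z [0.0016 0.0036 1.    ]
```

{"fn": "apply_moves", "kwargs": {"plan": [{"linear": [0.0045,0,-0.0022],"rotation": [0,0,0],"grip": 0},{"linear": [0.0052,0,-0.003],"rotation": [0,0,0],"grip": 0},{"linear": [0.0052,0,-0.003],"rotation": [0,0,0],"grip": 0},{"linear": [0.0052,0,-0.003],"rotation": [0,0,0],"grip": 0},{"linear": [0.0052,0,-0.003],"rotation": [0,0,0],"grip": 0},{"linear": [0.0052,0,-0.003],"rotation": [0,0,0],"grip": 0}]}}

```text
time: 6.92
tool_pos: [0.6035, 0.1258, 0.0937]
tool_rot: [1.772, 2.042, -0.477]
ft_force: [1.2, -5.6, 6.1]
finger_gap: 0.0282
grasp_force: 110.1
```

```bash
python3 chk.py
```

```text
t 6.92 p [0.6035 0.1258 0.0937] x [-0.1214  0.8558 -0.5028] z [ 0.072  -0.4977 -0.8644] 
q [ 0.4057  0.6165  1.5312 -0.5481  1.2001  0.5209] F [ 1.2 -5.6  6.1] M [-1.22 -0.14  0.05] gap 0.028176128703322877 gf 110.14708399772644
C [0.602  0.1363 0.0956] stand x,y -0.0012375299820086172 0.0008557382476191582
plaque x [-0.1404  0.9901 -0.004 ] z [0.0014 0.0042 1.    ]
```

Steady at about 8.5 N. I continue to beyond +45 mm.

{"fn": "apply_moves", "kwargs": {"plan": [{"linear": [0.0052,0,-0.0029],"rotation": [0,0,0],"grip": 0},{"linear": [0.0052,0,-0.003],"rotation": [0,0,0],"grip": 0},{"linear": [0.0052,0,-0.003],"rotation": [0,0,0],"grip": 0},{"linear": [0.0052,0,-0.003],"rotation": [0,0,0],"grip": 0},{"linear": [0.0052,0,-0.003],"rotation": [0,0,0],"grip": 0},{"linear": [0.0052,0,-0.003],"rotation": [0,0,0],"grip": 0},{"linear": [0.0052,0,-0.003],"rotation": [0,0,0],"grip": 0},{"linear": [0.0052,0,-0.003],"rotation": [0,0,0],"grip": 0}]}}

```text
time: 7.58
tool_pos: [0.5967, 0.1732, 0.0937]
tool_rot: [1.772, 2.041, -0.477]
ft_force: [1.2, -5.6, 6.9]
finger_gap: 0.0282
grasp_force: 110.1
```

```bash
python3 chk.py
```

```text
t 7.58 p [0.5967 0.1732 0.0937] x [-0.1213  0.8558 -0.503 ] z [ 0.0718 -0.4978 -0.8643] 
q [ 0.4746  0.6381  1.4847 -0.5247  1.2515  0.5607] F [ 1.2 -5.6  6.9] M [-1.27 -0.21  0.02] gap 0.028155168277614325 gf 110.14571785926819
C [0.5952 0.1837 0.0955] stand x,y 0.046646252055170416 0.00100816716779574
plaque x [-0.1402  0.9901 -0.0042] z [0.0014 0.0044 1.    ]
```

{"fn": "apply_moves", "kwargs": {"plan": [{"linear": [0.0052,0,-0.003],"rotation": [0,0,0],"grip": 0},{"linear": [0.0026,0,-0.0015],"rotation": [0,0,0],"grip": 0},{"linear": [-0.01,0,-0.0173],"rotation": [0,0,0],"grip": 0},{"linear": [-0.02,0,-0.0346],"rotation": [0,0,0],"grip": 0},{"linear": [-0.02,0,-0.0346],"rotation": [0,0,0],"grip": 0},{"linear": [-0.01,0,-0.0173],"rotation": [0,0,0],"grip": 0},{"linear": [0,0,0],"rotation": [0,0,0],"grip": 0},{"linear": [0,0,0],"rotation": [0,0,0],"grip": 0}]}}

```text
time: 8.25
tool_pos: [0.5951, 0.1843, 0.2125]
tool_rot: [1.775, 2.045, -0.471]
ft_force: [-0.7, 1.1, -3.5]
finger_gap: 0.0283
grasp_force: 109.6
```

```bash
cat > goal.py <<'E'
from h import *
def tgt(C,upyaw): # plaque x up; plaque z points horizontally at yaw upyaw+180 (from rot +90 about tool y)
    g=np.load("grip.npz"); y=np.radians(upyaw); h=np.array([np.cos(y),np.sin(y),0])
    Rp=np.c_[[0,0,1.],np.cross(-h,[0,0,1.]),-h]; R=Ro.from_matrix(Rp)*Ro.from_rotvec(g["rr"]).inv()
    return R,np.array(C)-R.apply(g["rel"])
E
python3 chk.py; python3 - <<'E'
from goal import *
R,p=tgt([.6027+.139*.048,.1376-.99*.048,.195],98.0); print(p,R.as_matrix()); plan(R,p,16)
E
```

```text
t 8.25 p [0.5951 0.1843 0.2125] x [-0.1211  0.8586 -0.4981] z [ 0.0724 -0.4928 -0.8671] 
q [ 0.4878  0.5168  1.3753 -0.492   1.4552  0.4562] F [-0.7  1.1 -3.5] M [ 0.49  0.13 -0.01] gap 0.028298879378704178 gf 109.58351969718933
C [0.5936 0.1947 0.2144] stand x,y 0.05785558006734484 0.0010717408782984512
plaque x [-0.1404  0.9901  0.0015] z [ 0.0009 -0.0014  1.    ]
[0.6091 0.0919 0.1844] [[-0.0686  0.9907 -0.1176]
 [ 0.4946  0.1361  0.8584]
 [ 0.8664  0.0007 -0.4994]]
x16 [-0.0067  0.0001  0.0005] [0.   5.62 0.02]
path [[0.596, 0.178, 0.215], [0.599, 0.159, 0.22], [0.602, 0.139, 0.219], [0.605, 0.12, 0.213], [0.607, 0.104, 0.201], [0.609, 0.092, 0.184]]
```

```bash
python3 -c "
from h import *
print(onz('scene',[(290,281)],0),onz('scene',[(271,270),(308,270)],.02),onz('top',[(319,127)],.2),onz('top',[(320,160)],0.0))"
```

```text
[[ 0.7699 -0.0212  0.    ]] [[ 0.7648 -0.0667  0.02  ]
 [ 0.7461  0.0152  0.02  ]] [[ 0.7614 -0.0271  0.2   ]] [[ 0.7254 -0.0293  0.    ]]
```

{"fn": "apply_moves", "kwargs": {"plan": [{"linear": [-0.0067,0,0.0005],"rotation": [0,5.62,0],"grip": 0},{"linear": [-0.0067,0,0.0005],"rotation": [0,5.62,0],"grip": 0},{"linear": [-0.0067,0,0.0005],"rotation": [0,5.62,0],"grip": 0},{"linear": [-0.0067,0,0.0005],"rotation": [0,5.62,0],"grip": 0},{"linear": [-0.0067,0,0.0005],"rotation": [0,5.62,0],"grip": 0},{"linear": [-0.0067,0,0.0005],"rotation": [0,5.62,0],"grip": 0},{"linear": [-0.0067,0,0.0005],"rotation": [0,5.62,0],"grip": 0},{"linear": [-0.0067,0,0.0005],"rotation": [0,5.62,0],"grip": 0}]}}

```text
time: 8.92
tool_pos: [0.6011, 0.1314, 0.216]
tool_rot: [-1.921, -2.211, -0.256]
ft_force: [-0.8, 0.8, -3.4]
finger_gap: 0.0283
grasp_force: 109.4
```

```bash
python3 chk.py
```

```text
t 8.92 p [0.6011 0.1314 0.216 ] x [-0.1346  0.9554  0.263 ] z [-0.0381  0.2602 -0.9648] 
q [-0.0652  0.3893  1.4817  0.2676  1.3359 -0.2766] F [-0.8  0.8 -3.4] M [-0.28 -0.   -0.01] gap 0.02831353878541731 gf 109.4357693195343
C [0.6003 0.1375 0.2249] stand x,y 0.00021182625030021358 0.002420297428399068
plaque x [-0.0969  0.6979  0.7096] z [ 0.1033 -0.7021  0.7046]
```

{"fn": "apply_moves", "kwargs": {"plan": [{"linear": [-0.0067,0,0.0005],"rotation": [0,5.62,0],"grip": 0},{"linear": [-0.0067,0,0.0005],"rotation": [0,5.62,0],"grip": 0},{"linear": [-0.0067,0,0.0005],"rotation": [0,5.62,0],"grip": 0},{"linear": [-0.0067,0,0.0005],"rotation": [0,5.62,0],"grip": 0},{"linear": [-0.0067,0,0.0005],"rotation": [0,5.62,0],"grip": 0},{"linear": [-0.0067,0,0.0005],"rotation": [0,5.62,0],"grip": 0},{"linear": [-0.0067,0,0.0005],"rotation": [0,5.62,0],"grip": 0},{"linear": [-0.0067,0,0.0005],"rotation": [0,5.62,0],"grip": 0}]}}

```text
time: 9.58
tool_pos: [0.6073, 0.0904, 0.1824]
tool_rot: [-1.452, -1.666, -0.839]
ft_force: [0.4, 0.3, -2.6]
finger_gap: 0.0283
grasp_force: 109.6
```

{"fn": "apply_moves", "kwargs": {"plan": [{"linear": [0,0,0],"rotation": [0,0,0],"grip": 0},{"linear": [0,0,0],"rotation": [0,0,0],"grip": 0},{"linear": [0,0,0],"rotation": [0,0,0],"grip": 0}]}}

```text
time: 9.83
tool_pos: [0.6073, 0.0918, 0.184]
tool_rot: [-1.453, -1.673, -0.834]
ft_force: [0.2, -0.4, -2.5]
finger_gap: 0.0282
grasp_force: 109.7
```

```bash
python3 chk.py; python3 - <<'E'
from goal import *
R,p=tgt([.6027+.139*.048,.1376-.99*.048,.135],98.0); plan(R,p,3); print(R.inv().apply([0,0,-1]),R.inv().apply([-.1392,.9903,0]))
for n in("top","scene"): cv2.imwrite(f"pics/{n}3.png",cams.snapshot(n)[:,:,::-1])
b=cv2.resize(cv2.imread("pics/scene3.png")[60:270,250:450],None,fx=2.7,fy=2.7,interpolation=2)
cv2.imwrite("pics/m3.png",b)
E
```

```text
t 9.83 p [0.6073 0.0918 0.184 ] x [-0.0689  0.4975  0.8647] z [-0.1226  0.856  -0.5022] 
q [-0.4572  0.7273  1.4554  0.8015  1.6819 -0.8206] F [ 0.2 -0.4 -2.5] M [-0.79 -0.09  0.02] gap 0.0282358765814022 gf 109.68049049377441
C [0.6076 0.09   0.1946] stand x,y -0.047837786626149494 0.0018007648422499562
plaque x [0.0023 0.0036 1.    ] z [ 0.1437 -0.9896  0.0033]
x3 [-0.0172  0.0006  0.0099] [-0.1   0.06 -0.  ]
path [[0.608, 0.092, 0.164], [0.608, 0.092, 0.144], [0.609, 0.092, 0.124]]
[-0.8664 -0.0007  0.4994] [ 0.4994 -0.0031  0.8664]
```

View pics/m3.png

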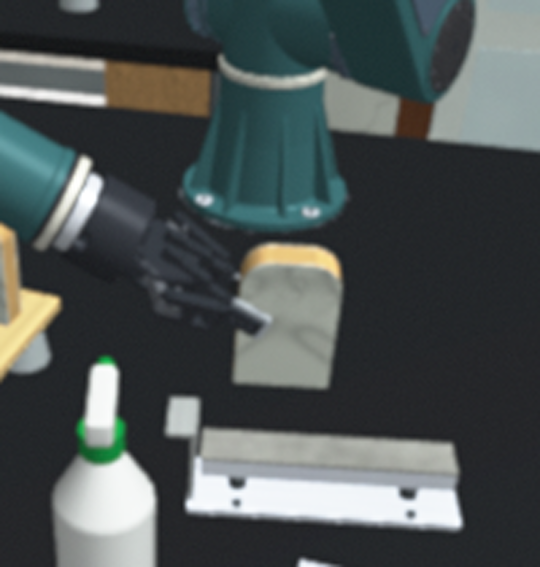

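The picture shows the plaque upright, arch up, above the bracket half of the bar and parallel to it. Next I lower it and feel for contact.

{"fn": "apply_moves", "kwargs": {"plan": [{"linear": [-0.0172,0.0006,0.0099],"rotation": [-0.1,0.06,0],"grip": 0},{"linear": [-0.0172,0.0006,0.0099],"rotation": [-0.1,0.06,0],"grip": 0},{"linear": [-0.0172,0.0006,0.0099],"rotation": [-0.1,0.06,0],"grip": 0},{"linear": [-0.0104,0,0.006],"rotation": [0,0,0],"grip": 0},{"linear": [0,0,0],"rotation": [0,0,0],"grip": 0},{"linear": [0,0,0],"rotation": [0,0,0],"grip": 0}]}}

```text
time: 10.43
tool_pos: [0.6096, 0.0921, 0.1142]
tool_rot: [-1.453, -1.671, -0.844]
ft_force: [0.6, -0.2, -2.6]
finger_gap: 0.0281
grasp_force: 109.7
```

{"fn": "apply_moves", "kwargs": {"plan": [{"linear": [-0.0017,0,0.001],"rotation": [0,0,0],"grip": 0},{"linear": [0,0,0],"rotation": [0,0,0],"grip": 0}]}}

```text
time: 10.6
tool_pos: [0.6101, 0.0914, 0.1123]
tool_rot: [-1.453, -1.672, -0.845]
ft_force: [-0.2, 0.8, -2.8]
finger_gap: 0.0283
grasp_force: 109.7
```

```bash
python3 chk.py
```

```text
t 10.6 p [0.6101 0.0914 0.1123] x [-0.072   0.4943  0.8663] z [-0.1162  0.8585 -0.4995] 
q [-0.4587  0.8241  1.4749  0.8017  1.5998 -0.9083] F [-0.2  0.8 -2.8] M [-0.84 -0.08 -0.02] gap 0.02828143098950454 gf 109.7264313697815
C [0.6103 0.0896 0.1229] stand x,y -0.04863184158919599 -0.0008143985345254552
plaque x [-0.0037 -0.0003  1.    ] z [ 0.1397 -0.9902  0.0002]
```

{"fn": "apply_moves", "kwargs": {"plan": [{"linear": [-0.0035,0,0.002],"rotation": [0,0,0],"grip": 0},{"linear": [0,0,0],"rotation": [0,0,0],"grip": 0}]}}

```text
time: 10.77
tool_pos: [0.6097, 0.0913, 0.1071]
tool_rot: [-1.454, -1.671, -0.844]
ft_force: [0.1, -0.5, -3.0]
finger_gap: 0.0283
grasp_force: 109.7
```

{"fn": "apply_moves", "kwargs": {"plan": [{"linear": [-0.0009,0,0.0005],"rotation": [0,0,0],"grip": 0},{"linear": [0,0,0],"rotation": [0,0,0],"grip": 0}]}}

```text
time: 10.93
tool_pos: [0.6095, 0.0913, 0.1061]
tool_rot: [-1.454, -1.67, -0.844]
ft_force: [0.3, 0.4, -2.7]
finger_gap: 0.0285
grasp_force: 109.7
```

{"fn": "apply_moves", "kwargs": {"plan": [{"linear": [-0.0009,0,0.0005],"rotation": [0,0,0],"grip": 0},{"linear": [0,0,0],"rotation": [0,0,0],"grip": 0}]}}

```text
time: 11.1
tool_pos: [0.6095, 0.0914, 0.1049]
tool_rot: [-1.454, -1.67, -0.844]
ft_force: [0.0, -0.5, -2.8]
finger_gap: 0.0282
grasp_force: 109.7
```

{"fn": "apply_moves", "kwargs": {"plan": [{"linear": [-0.0009,0,0.0005],"rotation": [0,0,0],"grip": 0},{"linear": [0,0,0],"rotation": [0,0,0],"grip": 0}]}}

```text
time: 11.27
tool_pos: [0.6096, 0.0913, 0.1043]
tool_rot: [-1.453, -1.669, -0.844]
ft_force: [-0.0, -2.6, -1.2]
finger_gap: 0.0279
grasp_force: 109.8
```

{"fn": "apply_moves", "kwargs": {"plan": [{"linear": [-0.0007,0,0.0004],"rotation": [0,0,0],"grip": 0},{"linear": [0,0,0],"rotation": [0,0,0],"grip": 0}]}}

```text
time: 11.43
tool_pos: [0.6096, 0.0914, 0.1039]
tool_rot: [-1.453, -1.669, -0.845]
ft_force: [-1.6, -2.0, 2.7]
finger_gap: 0.0284
grasp_force: 110.1
```

{"fn": "apply_moves", "kwargs": {"plan": [{"linear": [-0.0007,0,0.0004],"rotation": [0,0,0],"grip": 0},{"linear": [0,0,0],"rotation": [0,0,0],"grip": 0}]}}

```text
time: 11.6
tool_pos: [0.6096, 0.0913, 0.1035]
tool_rot: [-1.452, -1.669, -0.845]
ft_force: [-1.4, -3.5, 6.2]
finger_gap: 0.0282
grasp_force: 110.4
```

{"fn": "apply_moves", "kwargs": {"plan": [{"linear": [0,0,0],"rotation": [0,0,0],"grip": 0},{"linear": [0.002,0,0.0035],"rotation": [0,0,0],"grip": 0},{"linear": [0.0025,0,0.0043],"rotation": [0,0,0],"grip": 0},{"linear": [0.0025,0,0.0043],"rotation": [0,0,0],"grip": 0}]}}

```text
time: 11.93
tool_pos: [0.6088, 0.1047, 0.1035]
tool_rot: [-1.454, -1.67, -0.847]
ft_force: [0.2, -4.5, 5.6]
finger_gap: 0.0279
grasp_force: 110.7
```

```bash
python3 chk.py
```

```text
t 11.93 p [0.6088 0.1047 0.1035] x [-0.0715  0.4933  0.8669] z [-0.1146  0.8593 -0.4985] 
q [-0.4431  0.8312  1.4924  0.8142  1.5745 -0.9176] F [ 0.2 -4.5  5.6] M [-0.05 -0.06 -0.05] gap 0.027948803561282175 gf 110.73015689849854
C [0.609  0.1029 0.1141] stand x,y -0.03528137304843664 -0.0013640534016412485
plaque x [-0.004  -0.0016  1.    ] z [ 0.1381 -0.9904 -0.001 ]
```

{"fn": "apply_moves", "kwargs": {"plan": [{"linear": [0.0028,0,0.0053],"rotation": [0,0,0],"grip": 0},{"linear": [0.003,0,0.0052],"rotation": [0,0,0],"grip": 0},{"linear": [0.003,0,0.0052],"rotation": [0,0,0],"grip": 0},{"linear": [0.003,0,0.0052],"rotation": [0,0,0],"grip": 0},{"linear": [0.003,0,0.0052],"rotation": [0,0,0],"grip": 0},{"linear": [0.003,0,0.0052],"rotation": [0,0,0],"grip": 0}]}}

```text
time: 12.43
tool_pos: [0.6039, 0.1406, 0.1035]
tool_rot: [-1.454, -1.671, -0.847]
ft_force: [0.6, -4.9, 5.3]
finger_gap: 0.0286
grasp_force: 110.8
```

```bash
python3 chk.py
```

```text
t 12.43 p [0.6039 0.1406 0.1035] x [-0.0717  0.4932  0.867 ] z [-0.1146  0.8594 -0.4984] 
q [-0.398   0.8173  1.533   0.8455  1.5325 -0.9157] F [ 0.6 -4.9  5.3] M [-0.02 -0.08 -0.05] gap 0.028593558815901678 gf 110.84975481033325
C [0.6041 0.1388 0.1141] stand x,y 0.0009466973820168208 -0.001595202704658824
plaque x [-0.0042 -0.0017  1.    ] z [ 0.1382 -0.9904 -0.0011]
```

{"fn": "apply_moves", "kwargs": {"plan": [{"linear": [0.0027,0,0.0053],"rotation": [0,0,0],"grip": 0},{"linear": [0.003,0,0.0052],"rotation": [0,0,0],"grip": 0},{"linear": [0.003,0,0.0052],"rotation": [0,0,0],"grip": 0},{"linear": [0.003,0,0.0052],"rotation": [0,0,0],"grip": 0},{"linear": [0.003,0,0.0052],"rotation": [0,0,0],"grip": 0},{"linear": [0.003,0,0.0052],"rotation": [0,0,0],"grip": 0},{"linear": [0.003,0,0.0052],"rotation": [0,0,0],"grip": 0},{"linear": [0.003,0,0.0052],"rotation": [0,0,0],"grip": 0}]}}

```text
time: 13.1
tool_pos: [0.5976, 0.1881, 0.1034]
tool_rot: [-1.454, -1.671, -0.847]
ft_force: [0.2, -5.8, 6.9]
finger_gap: 0.0282
grasp_force: 111.0
```

{"fn": "apply_moves", "kwargs": {"plan": [{"linear": [0.002,0,0.0035],"rotation": [0,0,0],"grip": 0},{"linear": [0,0,0],"rotation": [0,0,0],"grip": 0}]}}

```text
time: 13.27
tool_pos: [0.5967, 0.1929, 0.1035]
tool_rot: [-1.453, -1.67, -0.847]
ft_force: [1.8, -0.8, 5.6]
finger_gap: 0.0282
grasp_force: 110.6
```

```bash
python3 chk.py
```

```text
t 13.27 p [0.5967 0.1929 0.1035] x [-0.0718  0.4924  0.8674] z [-0.1151  0.8597 -0.4976] 
q [-0.3285  0.8007  1.584   0.8951  1.4742 -0.9108] F [ 1.8 -0.8  5.6] M [ 0.32 -0.17 -0.16] gap 0.028214274494933675 gf 110.61917781829834
C [0.5969 0.191  0.1141] stand x,y 0.053735839064138084 -0.0016779213870049834
plaque x [-0.004  -0.0026  1.    ] z [ 0.1386 -0.9903 -0.002 ]
```

{"fn": "apply_moves", "kwargs": {"plan": [{"linear": [0.0175,0,-0.01],"rotation": [0,0,0],"grip": 0},{"linear": [0.0349,0,-0.02],"rotation": [0,0,0],"grip": 0},{"linear": [0.0349,0,-0.02],"rotation": [0,0,0],"grip": 0},{"linear": [0.0349,0,-0.02],"rotation": [0,0,0],"grip": 0},{"linear": [0.0175,0,-0.01],"rotation": [0,0,0],"grip": 0},{"linear": [0,0,0],"rotation": [0,0,0],"grip": 0},{"linear": [0,0,0],"rotation": [0,0,0],"grip": 0}]}}

```text
time: 13.85
tool_pos: [0.5954, 0.1925, 0.2632]
tool_rot: [-1.455, -1.673, -0.844]
ft_force: [0.5, 0.4, -3.1]
finger_gap: 0.0282
grasp_force: 109.7
```

```bash
python3 chk.py; python3 - <<'E'
from goal import *
R,p=tgt([.5535,-.2536,.275],81.6); plan(R,p,16); print(p)
E
```

```text
t 13.85 p [0.5954 0.1925 0.2632] x [-0.0723  0.4955  0.8656] z [-0.1157  0.8578 -0.5008] 
q [-0.3286  0.583   1.5178  0.89    1.6511 -0.6902] F [ 0.5  0.4 -3.1] M [-0.82 -0.12  0.05] gap 0.02821240908833567 gf 109.65720891952515
C [0.5956 0.1906 0.2738] stand x,y 0.05347089253756024 -0.00038830796329912456
plaque x [-0.0042  0.0011  1.    ] z [ 0.1394 -0.9902  0.0016]
x16 [-0.0139 -0.0027 -0.0242] [-0.88  0.    0.53]
path [[0.597, 0.164, 0.263], [0.597, 0.081, 0.264], [0.593, -0.003, 0.264], [0.584, -0.087, 0.264], [0.571, -0.17, 0.264], [0.554, -0.252, 0.264]]
[ 0.5538 -0.2517  0.2644]
```

{"fn": "apply_moves", "kwargs": {"plan": [{"linear": [-0.0139,-0.0027,-0.0242],"rotation": [-0.88,0,0.53],"grip": 0},{"linear": [-0.0139,-0.0027,-0.0242],"rotation": [-0.88,0,0.53],"grip": 0},{"linear": [-0.0139,-0.0027,-0.0242],"rotation": [-0.88,0,0.53],"grip": 0},{"linear": [-0.0139,-0.0027,-0.0242],"rotation": [-0.88,0,0.53],"grip": 0},{"linear": [-0.0139,-0.0027,-0.0242],"rotation": [-0.88,0,0.53],"grip": 0},{"linear": [-0.0139,-0.0027,-0.0242],"rotation": [-0.88,0,0.53],"grip": 0},{"linear": [-0.0139,-0.0027,-0.0242],"rotation": [-0.88,0,0.53],"grip": 0},{"linear": [-0.0139,-0.0027,-0.0242],"rotation": [-0.88,0,0.53],"grip": 0}]}}

```text
time: 14.52
tool_pos: [0.5893, -0.0324, 0.2604]
tool_rot: [-1.589, -1.573, -0.917]
ft_force: [0.1, -0.1, -1.9]
finger_gap: 0.0282
grasp_force: 109.6
```

{"fn": "apply_moves", "kwargs": {"plan": [{"linear": [-0.0139,-0.0027,-0.0242],"rotation": [-0.88,0,0.53],"grip": 0},{"linear": [-0.0139,-0.0027,-0.0242],"rotation": [-0.88,0,0.53],"grip": 0},{"linear": [-0.0139,-0.0027,-0.0242],"rotation": [-0.88,0,0.53],"grip": 0},{"linear": [-0.0139,-0.0027,-0.0242],"rotation": [-0.88,0,0.53],"grip": 0},{"linear": [-0.0139,-0.0027,-0.0242],"rotation": [-0.88,0,0.53],"grip": 0},{"linear": [-0.0139,-0.0027,-0.0242],"rotation": [-0.88,0,0.53],"grip": 0},{"linear": [-0.0139,-0.0027,-0.0242],"rotation": [-0.88,0,0.53],"grip": 0},{"linear": [-0.0139,-0.0027,-0.0242],"rotation": [-0.88,0,0.53],"grip": 0}]}}

```text
time: 15.18
tool_pos: [0.5524, -0.2532, 0.2604]
tool_rot: [-1.72, -1.472, -0.991]
ft_force: [1.0, -0.3, -2.8]
finger_gap: 0.0283
grasp_force: 109.7
```

{"fn": "apply_moves", "kwargs": {"plan": [{"linear": [0,0,0],"rotation": [0,0,0],"grip": 0},{"linear": [0,0,0],"rotation": [0,0,0],"grip": 0},{"linear": [0,0,0],"rotation": [0,0,0],"grip": 0}]}}

```text
time: 15.43
tool_pos: [0.5528, -0.2519, 0.2614]
tool_rot: [-1.719, -1.473, -0.991]
ft_force: [0.4, 0.1, -2.2]
finger_gap: 0.0283
grasp_force: 109.8
```

```bash
python3 chk.py; python3 - <<'E'
from goal import *
R,p=tgt([.5535,-.2536,.275],81.6); plan(R,p,2); print(p)
for n in("top","scene"): cv2.imwrite(f"pics/{n}4.png",cams.snapshot(n)[:,:,::-1])
# predicted plaque corners (arch-top / foot) for target pose overlaid
im=cv2.imread("pics/scene4.png"); it=cv2.imread("pics/top4.png")
y=np.radians(81.6); h=np.array([np.cos(y),np.sin(y),0]); e=np.array([h[1],-h[0],0])
P=[np.array([.5535,-.2536,z])+a*.04*h+b*.015*e for z in(.215,.31) for a,b in((1,1),(1,-1),(-1,-1),(-1,1))]
def ov(im,n,x0,y0,x1,y1,s):
    c=cv2.resize(im[y0:y1,x0:x1],None,fx=s,fy=s,interpolation=2)
    for q in proj(n,P): cv2.circle(c,tuple(int(v) for v in (q-[x0,y0]+.5)*s),2,(255,0,255),-1)
    return c
a=ov(im,"scene",150,60,300,250,2.6); b=ov(it,"top",350,120,450,270,2.6); b=cv2.copyMakeBorder(b,0,a.shape[0]-b.shape[0],0,0,0)
cv2.imwrite("pics/m4.png",np.hstack([a,b])); print(a.shape,b.shape)
E
```

```text
t 15.43 p [ 0.5528 -0.2519  0.2614] x [0.0794 0.4902 0.868 ] z [ 0.1273  0.8586 -0.4966] 
q [-0.9545  0.7347  1.2099  0.715   1.985  -0.7843] F [ 0.4  0.1 -2.2] M [-0.88  0.14  0.01] gap 0.02830617006394475 gf 109.76525545120239
C [ 0.5526 -0.2538  0.272 ] stand x,y -0.38057363953998113 0.10405797922996819
plaque x [ 0.006  -0.0042  1.    ] z [-0.1469 -0.9892 -0.0033]
x2 [ 0.0014  0.0005 -0.0006] [-0.07 -0.09 -0.17]
path [[0.553, -0.252, 0.263], [0.554, -0.252, 0.264]]
[ 0.5538 -0.2517  0.2644]
(494, 390, 3) (494, 260, 3)
```

View pics/m4.png

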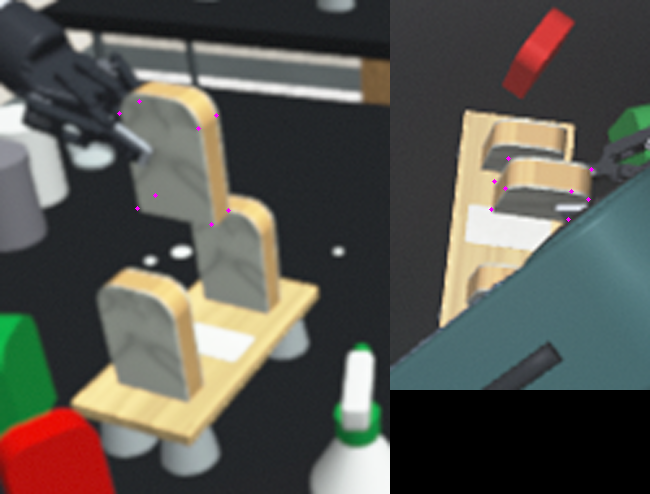

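The scene crop shows the plaque upright in front of the rear finished plaque. The predicted foot corners (137,208), (211,224) and (228,210) lie on its real ones within about 2 px. The top crop agrees, and the slot is clear. Next I lower it.

```bash
python3 - <<'E'
from goal import *
R,p=tgt([.5535,-.2536,.139],81.6); plan(R,p,5); print(p,R.inv().apply([0,0,-1]))
E
```

```text
x5 [-0.0233  0.0002  0.0132] [-0.04 -0.03 -0.05]
path [[0.553, -0.251, 0.236], [0.553, -0.251, 0.209], [0.553, -0.251, 0.182], [0.554, -0.252, 0.155], [0.554, -0.252, 0.128]]
[ 0.5538 -0.2517  0.1284] [-0.8664 -0.0007  0.4994]
```

{"fn": "apply_moves", "kwargs": {"plan": [{"linear": [-0.0233,0.0002,0.0132],"rotation": [-0.05,-0.05,-0.1],"grip": 0},{"linear": [-0.0233,0.0002,0.0132],"rotation": [-0.05,-0.05,-0.1],"grip": 0},{"linear": [-0.0233,0.0002,0.0132],"rotation": [-0.05,-0.05,-0.1],"grip": 0},{"linear": [-0.0233,0.0002,0.0132],"rotation": [0,0,0],"grip": 0},{"linear": [-0.0233,0.0002,0.0132],"rotation": [0,0,0],"grip": 0},{"linear": [0,0,0],"rotation": [0,0,0],"grip": 0},{"linear": [0,0,0],"rotation": [0,0,0],"grip": 0}]}}

```text
time: 16.12
tool_pos: [0.5539, -0.2518, 0.1289]
tool_rot: [-1.717, -1.48, -0.994]
ft_force: [0.2, -0.6, -1.3]
finger_gap: 0.0282
grasp_force: 109.7
```

```bash
python3 chk.py
```

```text
t 16.12 p [ 0.5539 -0.2518  0.1289] x [0.0735 0.4928 0.8671] z [ 0.1282  0.8575 -0.4982] 
q [-0.9534  0.8791  1.27    0.6698  1.8247 -0.9279] F [ 0.2 -0.6 -1.3] M [-0.8   0.16 -0.02] gap 0.028239742933680024 gf 109.6752405166626
C [ 0.5536 -0.2537  0.1395] stand x,y -0.3806610613232709 0.103110059272381
plaque x [ 0.0004 -0.0014  1.    ] z [-0.1447 -0.9895 -0.0013]
```

{"fn": "apply_moves", "kwargs": {"plan": [{"linear": [-0.0087,0,0.005],"rotation": [0,0,0],"grip": 0},{"linear": [-0.0017,0,0.001],"rotation": [0,0,0],"grip": 0},{"linear": [0,0,0],"rotation": [0,0,0],"grip": 0}]}}

```text
time: 16.37
tool_pos: [0.5543, -0.2537, 0.1179]
tool_rot: [-1.721, -1.484, -0.995]
ft_force: [-0.5, 0.5, -1.3]
finger_gap: 0.0281
grasp_force: 109.7
```

{"fn": "apply_moves", "kwargs": {"plan": [{"linear": [-0.0009,0,0.0005],"rotation": [0,0,0],"grip": 0},{"linear": [0,0,0],"rotation": [0,0,0],"grip": 0}]}}

```text
time: 16.53
tool_pos: [0.5543, -0.254, 0.117]
tool_rot: [-1.721, -1.484, -0.995]
ft_force: [-0.1, -0.7, -3.0]
finger_gap: 0.0285
grasp_force: 109.7
```

{"fn": "apply_moves", "kwargs": {"plan": [{"linear": [-0.0009,0,0.0005],"rotation": [0,0,0],"grip": 0},{"linear": [0,0,0],"rotation": [0,0,0],"grip": 0}]}}

```text
time: 16.7
tool_pos: [0.5541, -0.2539, 0.1156]
tool_rot: [-1.721, -1.483, -0.995]
ft_force: [-0.1, -0.2, -2.0]
finger_gap: 0.0281
grasp_force: 109.7
```

{"fn": "apply_moves", "kwargs": {"plan": [{"linear": [-0.0009,0,0.0005],"rotation": [0,0,0],"grip": 0},{"linear": [0,0,0],"rotation": [0,0,0],"grip": 0}]}}

```text
time: 16.87
tool_pos: [0.554, -0.2538, 0.1142]
tool_rot: [-1.721, -1.483, -0.995]
ft_force: [-0.0, 0.0, -2.5]
finger_gap: 0.0283
grasp_force: 109.7
```

{"fn": "apply_moves", "kwargs": {"plan": [{"linear": [-0.0009,0,0.0005],"rotation": [0,0,0],"grip": 0},{"linear": [0,0,0],"rotation": [0,0,0],"grip": 0}]}}

```text
time: 17.03
tool_pos: [0.5541, -0.2538, 0.1132]
tool_rot: [-1.721, -1.483, -0.995]
ft_force: [-0.5, -0.5, -3.2]
finger_gap: 0.0286
grasp_force: 109.7
```

```bash
python3 chk.py
```

```text
t 17.03 p [ 0.5541 -0.2538  0.1132] x [0.0725 0.4955 0.8656] z [ 0.1305  0.8557 -0.5008] 
q [-0.9551  0.8976  1.2713  0.6658  1.806  -0.9431] F [-0.5 -0.5 -3.2] M [-0.8   0.11 -0.03] gap 0.02860225276844944 gf 109.69745993614197
C [ 0.5538 -0.2556  0.1238] stand x,y -0.3825997294066896 0.10318654416843198
plaque x [-0.0016  0.0019  1.    ] z [-0.1462 -0.9893  0.0016]
```

{"fn": "apply_moves", "kwargs": {"plan": [{"linear": [-0.0009,0,0.0005],"rotation": [0,0,0],"grip": 0},{"linear": [0,0,0],"rotation": [0,0,0],"grip": 0}]}}

```text
time: 17.2
tool_pos: [0.5541, -0.2539, 0.113]
tool_rot: [-1.72, -1.483, -0.996]
ft_force: [-1.8, -2.0, 2.3]
finger_gap: 0.0279
grasp_force: 110.3
```

{"fn": "apply_moves", "kwargs": {"plan": [{"linear": [-0.0006,0,0.0003],"rotation": [0,0,0],"grip": 0},{"linear": [0,0,0],"rotation": [0,0,0],"grip": 0}]}}

```text
time: 17.37
tool_pos: [0.554, -0.2539, 0.113]
tool_rot: [-1.719, -1.483, -0.997]
ft_force: [-2.1, -2.6, 6.3]
finger_gap: 0.0283
grasp_force: 110.6
```

{"fn": "apply_moves", "kwargs": {"plan": [{"linear": [0.0006,0,-0.0003],"rotation": [0,0,0],"grip": 0},{"linear": [0,0,0],"rotation": [0,0,0],"grip": 0},{"linear": [0,0,0],"rotation": [0,0,0],"grip": 0.55},{"linear": [0,0,0],"rotation": [0,0,0],"grip": 0.55},{"linear": [0,0,0],"rotation": [0,0,0],"grip": 0.55},{"linear": [0,0,0],"rotation": [0,0,0],"grip": 0.55},{"linear": [0,0,0],"rotation": [0,0,0],"grip": 0.55}]}}

```text
time: 17.95
tool_pos: [0.5541, -0.2536, 0.112]
tool_rot: [-1.72, -1.483, -0.995]
ft_force: [-0.4, -1.0, 0.2]
finger_gap: 0.0469
grasp_force: 0.0
```

```bash
python3 - <<'E'
from h import *
st()
im=cams.snapshot("scene")[:,:,::-1]; cv2.imwrite("pics/scene5.png",im)
cv2.imwrite("pics/m5.png",cv2.resize(im[110:250,150:300],None,fx=3.5,fy=3.5,interpolation=2))
E
```

```text
t 17.95 p [ 0.5541 -0.2536  0.112 ] x [0.0727 0.4955 0.8656] z [ 0.1302  0.8557 -0.5008] 
q [-0.9549  0.899   1.2716  0.6655  1.8047 -0.9439] F [-0.4 -1.   0.2] M [-0.41  0.05  0.01] gap 0.046885830860667964 gf 0.0
```

View pics/m5.png

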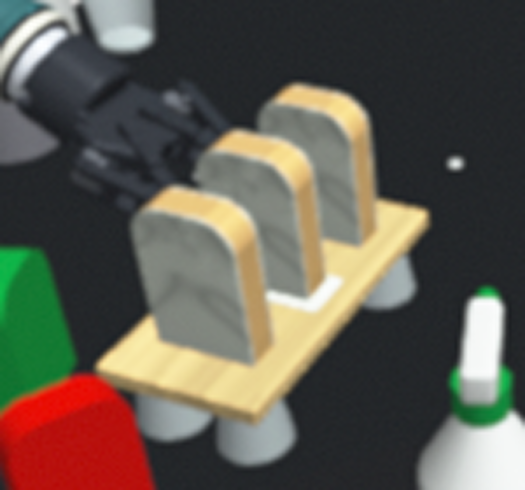

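The picture shows the plaque standing upright on the paper in line with the other two, fingers open and clear of the neighbours. Next I back out along the fingers.

{"fn": "apply_moves", "kwargs": {"plan": [{"linear": [0,0,-0.01],"rotation": [0,0,0],"grip": 0.55},{"linear": [0,0,-0.02],"rotation": [0,0,0],"grip": 0.55},{"linear": [0,0,-0.03],"rotation": [0,0,0],"grip": 0.55},{"linear": [0,0,-0.03],"rotation": [0,0,0],"grip": 0.55},{"linear": [0,0,-0.03],"rotation": [0,0,0],"grip": 0.55},{"linear": [0,0,0],"rotation": [0,0,0],"grip": 0.55}]}}

```text
time: 18.5
tool_pos: [0.5382, -0.3627, 0.175]
tool_rot: [-1.728, -1.488, -0.996]
ft_force: [0.1, -0.2, 0.6]
finger_gap: 0.0468
grasp_force: 0.0
```

{"fn": "apply_moves", "kwargs": {"plan": [{"linear": [0.02,0,-0.01],"rotation": [0,0,0],"grip": 0.55},{"linear": [0,0,0],"rotation": [0,0,0],"grip": 0.55},{"linear": [0,0,0],"rotation": [0,0,0],"grip": 0.55},{"linear": [0,0,0],"rotation": [0,0,0],"grip": 0.55},{"linear": [0,0,0],"rotation": [0,0,0],"grip": 0.55}]}}

```text
time: 18.92
tool_pos: [0.5385, -0.354, 0.1944]
tool_rot: [-1.719, -1.482, -0.994]
ft_force: [-0.4, -0.1, -0.2]
finger_gap: 0.0467
grasp_force: 0.0
```

```bash
python3 - <<'E'
from h import *
st()
P=[]
y=np.radians(81.6); h=np.array([np.cos(y),np.sin(y),0]); e=np.array([h[1],-h[0],0])
P=[np.array([.5537,-.2536,z])+a*.04*h+b*.015*e for z in(.065,.16) for a,b in((1,1),(1,-1),(-1,-1),(-1,1))]
out=[]
for n,b,s in(("scene",(160,120,290,250),3.4),("top",(355,150,445,265),3.4)):
    im=cams.snapshot(n)[:,:,::-1]; x0,y0,x1,y1=b; c=cv2.resize(im[y0:y1,x0:x1],None,fx=s,fy=s,interpolation=2)
    c=np.ascontiguousarray(c)
    for q in proj(n,P): cv2.circle(c,tuple(int(v) for v in (q-[x0,y0]+.5)*s),2,(255,0,255),-1)
    out.append(cv2.copyMakeBorder(c,0,442-c.shape[0],0,0,0))
cv2.imwrite("pics/m6.png",np.hstack(out))
E
```

```text
t 18.92 p [ 0.5385 -0.354   0.1944] x [0.0728 0.4948 0.8659] z [ 0.1292  0.8562 -0.5002] 
q [-1.0382  0.8948  1.0345  0.6596  2.0418 -0.8482] F [-0.4 -0.1 -0.2] M [-0.42  0.08 -0.04] gap 0.04672970270271268 gf 0.0
```

View pics/m6.png

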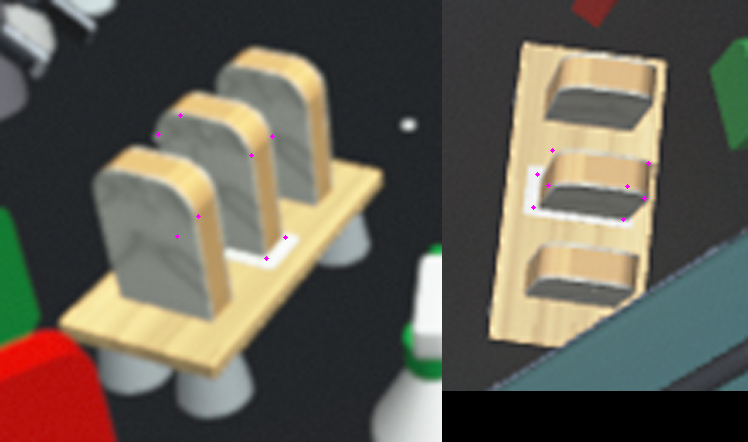

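The scene crop shows the plaque's foot within about 1 px of the predicted corners (266,258) and (285,237). The top crop shows it aligned in the row, with the gripper clear. I hand the job in.

```bash
python3 -c "
from workcell import job_done
print(job_done())"
```

```text
the job is handed in; nothing more can be done
None
```

I sanded the plaque's long edge and its foot in one pass each, at about 8–9 N, and stood it arch up on the paper in the row. The finished plaques look undisturbed in the last pictures; the job is handed in, but no verdict came back.

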